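Key in a programme on a bench control box and start it

ROBOT

A 6-joint arm with a two-finger parallel gripper is mounted at the origin on a cart in front of the work surface, level with it; the furniture and walls round the work are solid. World frame = base frame: x ahead of the robot, y to its left, z up, the work surface at z = 0. Lengths are in m, angles in rad, forces in N, time in s.
With the tool pointing down it reaches from about 0.275 to 1 m from the base axis. Payload 8.4 kg.
Tool frame: the origin (TCP) lies at the very end of the fingers, on their centre line; the grasp point (between the pads) lies 19 mm behind it; z points along the fingers, y is the direction in which the jaws open and shut (so a half turn about z gives the same grasp; the last joint's range is limited). The gripper opens to 85 mm and grips with 20 to 120 N. Pads are 22 mm wide; open, the fingers measure 114 mm over their backs; the gripper's body (76 mm by 85 mm) begins 54 mm behind the grasp point. The pads swing forward as they close: fully open they stand 13 mm farther back than shut.
Start: joints at [1.242, 0.353, 1.633, -0, 1.155, -0.002], TCP at [0.201, 0.592, 0.231] pointing down, gripper open.
Joint ranges: [-2.63, 2.63], [-0.92, 2.1], [0.06, 2.66], [-1.3, 4.44], [0, 2.69], [-3.02, 3.02]. Speed limits (rad/s): [2.22, 2.22, 2.79, 3.14, 3.14, 3.14].

INTERFACE

Orientations are given as a rotation vector (axis times angle).
In Python, from plant import sense, read_camera, camera_model, finish_job gives the robot as it stands.
- The arm moves only by the tool servo_tool, never from a script. Its argument "rows" is a list of rows, each an object with "travel": the shift along the tool's x, y, z in m, a list of three; "dr": the turn, a rotation vector about the tool's x, y, z in rad, a list of three. A call has 1 to 8 rows; each row shifts and turns the commanded pose from where the row before left it, along the tool's axes as they then stand; what a row does not reach is not made up. A row lasts 1/10 s, in which the tool goes at most 50 mm and 8.59 degrees, less where a joint would pass 70% of its speed; a pose out of reach is approached as far as the arm can. A call with a gripper value outside its range is refused whole. "grip" is the closure, from 0 (fully open) to 1 (shut), set as the call begins (left out, the last holds). The fingers move at their own pace and stop on an object; "force" is the grip in N (left out, the last holds). Time passes only in rows, so rows that do not move let the fingers close. It gives the time, the measured TCP pose, the force and the opening at its end, in the units of the state.
- sense(): the state, without advancing time (a new reading comes with each control period).
- read_camera(name): name is "scene" or "top" or "wrist"; returns (picture, depth): 420x560x3 uint8, red, green, blue; 420x560 float32, m along the optical axis (not along the pixel's ray), 0 where there is no reading.
- camera_model(name): a dict with "camera_matrix" (3x3 intrinsics, pixels), "extrinsics" (4x4, takes a point from camera to world coordinates). Camera axes: x right, y down, z forward; pixel columns grow to the right and rows downward; lengths in m; the calibration is good to about 2 mm. A picture is of the moment at which its call begins: read the wrist's pose just before it. camera_model takes no time and is no camera call; for the wrist camera it gives the pose at the moment of the call.
- finish_job(): hands the job in, once; it reports no verdict.
The state is a dict: "time": time; "joint_positions": joint angles; "joint_vel": joint speeds; "tau": joint torques, N m; "tcp_pos": TCP position; "orientation": TCP orientation; "contact_force": force on the tool from outside, world axes, zero at the start; "moment": the same for the moment, N m; "grip_width": finger opening in m.
Only numpy, scipy, OpenCV 4.12 (cv2) and the standard library are available. Lean on these libraries where they do the work, as an engineer would, in place of code of your own. Each camera call takes 0.05 s, during which the arm holds its last target.

TASK

On the sloped control box, press the keys of the near row one at a time in this order: bar, square, round. Then slide the steel shutter fully down over them and press the large round start key that it uncovers. Press each key about half-way in, far enough to register but without forcing it against its stop, let it spring back before the next, do not press the small square stop key, and leave the other things where they stand.

Things in the scene. Friction and masses are not known exactly. Their poses are not given: they have to be found in the camera images.
- pedestal: Fixed aluminium base plate, 190 x 210 x 20 mm, under the control box. Origin on the worktop below the panel's centre; x to the back of the box, y left, z up. The box stands square on it on four posts at a height that is NOT REPORTED: its underside is H = 28 to 52 mm above the worktop, to be found by touch or sight. Box: grey wedge, x from -80 to +108 mm, 240 mm wide.
- panel_foot (a point): Point of the base plate on the worktop, straight below the centre of the box's flat panel, which lies H + 66 mm above it. The panel, 176 mm long and 240 mm wide, faces up and to the front: it rises to the back at 30 degrees. From its centre measure v up the slope (+x cos 30, +z sin 30), u to the left (+y), n square out (-x sin 30, +z cos 30), axes of the base plate.
- margin_foot (a point): Point on the worktop below the middle (v = 0, u = 86 mm) of the panel's bare, rigid left margin, u = 54 to 117 mm, which is free to be touched. Aluminium rails along v, 8 mm wide, stand 29 mm out of the panel at u = -97 and +47 mm. At the back a display head rises 30 mm above the box's flat top, from x = 82 to 106 mm.
- key_bar (a joint): Bar key: white oblong cap, 32 mm along v, 14 mm along u, right end of the near row; v = -34, u = -67 mm. 0 = up, grows to 0.010 as it is pressed in along -n. Its spring pushes back with 2 N at first touch, 4.6 N at 0.004 (it registers), 5.9 N at 0.006, 8 N at 0.0092 (too far); it springs back when let go. Top 14 mm out of the panel when up.
- key_square (a joint): Square key: white cap, 24 x 24 mm, left end of the near row; v = -34, u = +17 mm. 0 = up, grows to 0.010 as it is pressed in along -n. Its spring pushes back with 2 N at first touch, 4.6 N at 0.004 (it registers), 5.9 N at 0.006, 8 N at 0.0092 (too far); it springs back when let go. Top 14 mm out of the panel when up.
- key_round (a joint): Round key: white cap, 24 mm across, middle of the near row; v = -34, u = -25 mm. 0 = up, grows to 0.010 as it is pressed in along -n. Its spring pushes back with 2 N at first touch, 4.6 N at 0.004 (it registers), 5.9 N at 0.006, 8 N at 0.0092 (too far); it springs back when let go. Top 14 mm out of the panel when up.
- key_start (a joint): Start key: white round cap, 32 mm across, left in the far row, under the shutter at first; v = +34, u = +3 mm. 0 = up, grows to 0.010 as it is pressed in along -n. Its spring pushes back with 2 N at first touch, 4.6 N at 0.004 (it registers), 5.9 N at 0.006, 8 N at 0.0092 (too far); it springs back when let go. Top 14 mm out of the panel when up.
- key_stop (a joint): Stop key, not to be pressed: white cap, 18 x 18 mm, right in the far row; v = +34, u = -53 mm. 0 = up, grows to 0.010 as it is pressed in along -n. Its spring pushes back with 2 N at first touch, 4.6 N at 0.004 (it registers), 5.9 N at 0.006, 8 N at 0.0092 (too far); it springs back when let go. Top 14 mm out of the panel when up.
- shutter (a joint): Steel plate, 48 mm along v, 134 along u, top face 22 mm out of the panel; slides down the slope from 0 (middle at v = +34, u = -25 mm, over the far row) to 0.068 (over the near row). Starts at 0 to 0.006; about 2 N slides it, it stays where left. Across its middle a black grip bar, 9 mm along v, 60 along u, 22 to 41 mm out of the panel, to push or pinch.
- jar_mid (a point): Bystander, to be left alone: small clear jar with black lid, 41 mm across, 33 mm high. The point is at its centre, 16.5 mm up.
- dish_pair_mid (a point): Bystander, to be left alone: two stacked clear culture dishes, 62 mm across, 30 mm high. The point is at its centre, 15 mm up.
- marker_mid (a point): Bystander, to be left alone: black and white marker pen lying down, 137 mm long, 16 mm thick. The point is at its centre, 8 mm up.
- amber_bottle_mid (a point): Bystander, to be left alone: brown bottle with black cap, 58 mm across, 112 mm high. The point is at its centre, 56 mm up.
- dropper_mid (a point): Bystander, to be left alone: slim white dropper bottle with a pointed green cap, 31 mm across, 96 mm high. The point is at its centre, 48 mm up.
- white_jar_mid (a point): Bystander, to be left alone: white bottle with white cap, 63 mm across, 130 mm high. The point is at its centre, 65 mm up.

How it is judged:
By the outcome, as a careful person would: the job done as asked, in the order asked, and still so for the second after the job is handed in, with the robot touching nothing.
It also fails if it takes over 53 s, if anything falls off the work surface, if the arm or the gripper's body presses on something with over 40 N, if the wrist force passes 120 N, or if a joint passes its speed limit or range.

## Working session

There is one attempt and no reset: what is moved stays moved. The work goes in short steps, Python scripts to look and compute and a tool call to move; the robot and the scene stay as the last step left them, time stands still between calls to the robot, and variables do not carry over. Pictures are saved under pics/ and viewed, and the job is handed in when it is done.

Besides the shell and the picture viewer there is one more tool, called as name(argument=value, ...), one argument or row to a line, values as JSON. servo_tool: Moves the arm, as the interface text tells. Its arguments: {"type":"object","properties":{"rows":{"type":"array","items":{"type":"object","properties":{"travel":{"type":"array","items":{"type":"number"}},"dr":{"type":"array","items":{"type":"number"}}}}},"grip":{"type":"number"},"force":{"type":"number"}},"required":["rows"]}

```bash
mkdir -p pics; ls; python3 - <<'E'
from plant import *
import cv2,numpy as np
s=sense(); print({k:np.round(v,4).tolist() for k,v in s.items()})
for c in ["scene","top"]:
    p,d=read_camera(c); cv2.imwrite(f"pics/{c}0.png",p[:,:,::-1]); np.savez(f"pics/{c}0.npz",p=p,d=d,**camera_model(c))
    m=camera_model(c); print(c,np.round(m["camera_matrix"],1).tolist(),np.round(m["extrinsics"],3).tolist())
E
```

```text
pics
{'time': 0.0, 'joint_positions': [1.2416, 0.3537, 1.6341, -0.0, 1.1552, -0.0024], 'joint_vel': [-0.001, -0.0003, 0.0004, 0.0012, -0.0, 0.0], 'tau': [-0.0021, -60.5249, -34.2054, -0.0002, 0.0095, 0.0], 'tcp_pos': [0.2005, 0.5915, 0.2306], 'orientation': [-0.511, -3.0996, 0.0022], 'contact_force': [0.1846, -0.0677, -0.5583], 'moment': [0.0514, 0.0257, -0.0454], 'grip_width': 0.0856}
scene [[418.8, 0.0, 276.5], [0.0, 418.8, 216.7], [0.0, 0.0, 1.0]] [[-0.482, -0.422, 0.768, -0.588], [-0.876, 0.234, -0.421, 0.618], [-0.002, -0.876, -0.483, 0.819], [0.0, 0.0, 0.0, 1.0]]
top [[455.6, 0.0, 279.2], [0.0, 455.6, 214.8], [0.0, 0.0, 1.0]] [[-0.026, -0.991, 0.13, 0.356], [-1.0, 0.028, 0.009, 0.017], [-0.012, -0.13, -0.991, 1.45], [0.0, 0.0, 0.0, 1.0]]
```

View pics/scene0.png

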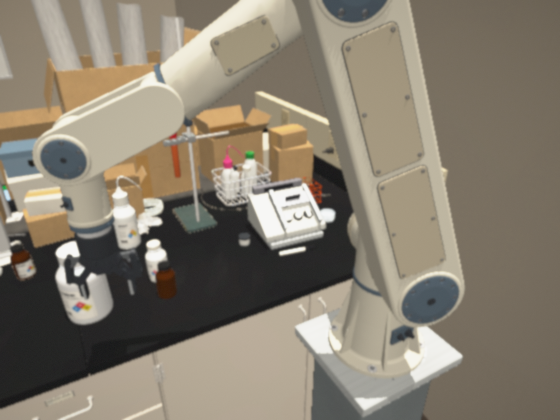

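View pics/top0.png

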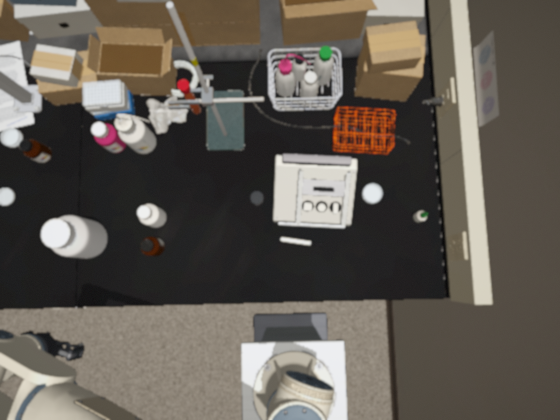

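```bash
cat > h.py <<'E'
import numpy as np
def load(f):
    z=np.load(f); p,d,K,T=z['p'],z['d'],z['camera_matrix'],z['extrinsics']
    v,u=np.mgrid[:420,:560]
    X=np.stack([(u-K[0,2])/K[0,0]*d,(v-K[1,2])/K[1,1]*d,d],-1)
    return p,d,K,T,X@T[:3,:3].T+T[:3,3]
E
python3 - <<'E'
from h import *
import cv2
p,d,K,T,W=load('pics/top0.npz')
a=cv2.resize(p[140:260,240:400],None,fx=5,fy=5,interpolation=cv2.INTER_CUBIC); cv2.imwrite('pics/topz.png',a[:,:,::-1])
for r,c in [(222,260),(190,282),(215,282),(165,282),(178,282),(200,350),(160,320),(157,315),(207,308),(207,321),(207,336),(188,323),(100,185),(99,250),(30,180),(60,380),(198,256),(193,373),(240,296),(230,280),(100,285),(130,365)]: print(r,c,np.round(W[r,c],4))
p,d,K,T,W=load('pics/scene0.npz')
a=cv2.resize(p[160:280,210:370],None,fx=5,fy=5,interpolation=cv2.INTER_CUBIC); cv2.imwrite('pics/scz.png',a[:,:,::-1])
E
```

```text
222 260 [0.5247 0.0917 0.0026]
190 282 [0.6085 0.0184 0.0997]
215 282 [0.5382 0.0205 0.0577]
165 282 [0.6762 0.0163 0.1378]
178 282 [0.6413 0.0174 0.1185]
200 350 [ 0.5743 -0.1863  0.0875]
160 320 [ 0.6805 -0.0935  0.1679]
157 315 [ 0.6891 -0.0793  0.1704]
207 308 [ 0.5562 -0.0586  0.089 ]
207 321 [ 0.5552 -0.0979  0.0882]
207 336 [ 0.5538 -0.1429  0.0895]
188 323 [ 0.6022 -0.1008  0.1473]
100 185 [0.7941 0.2537 0.3636]
99 250 [0.7925 0.0916 0.3615]
30 180 [0.8106 0.1986 0.6594]
60 380 [ 0.9298 -0.259   0.2684]
198 256 [0.5979 0.1012 0.0317]
193 373 [ 0.6038 -0.2684  0.0297]
240 296 [ 0.4628 -0.0213  0.0176]
230 280 [0.4973 0.0284 0.0024]
100 285 [ 9.322e-01  3.000e-04 -5.000e-03]
130 365 [ 0.7955 -0.245   0.0748]
```

View pics/topz.png

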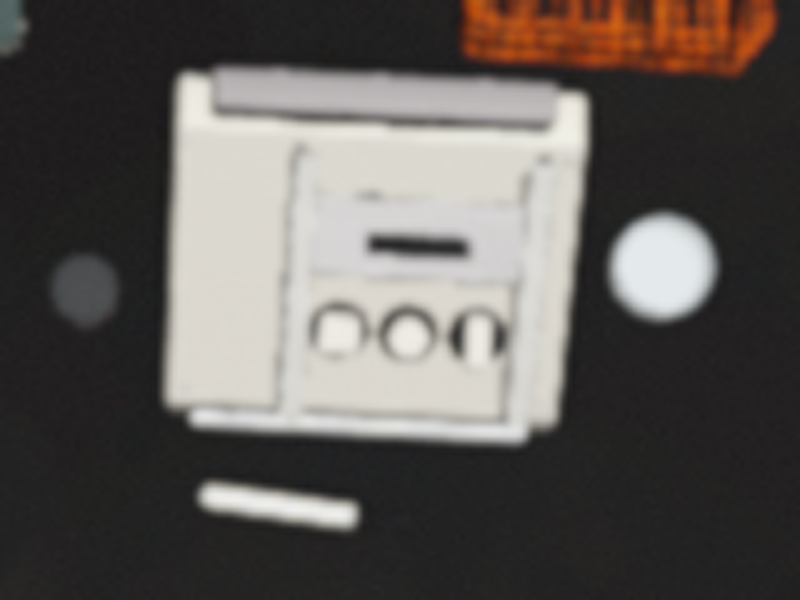

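View pics/scz.png

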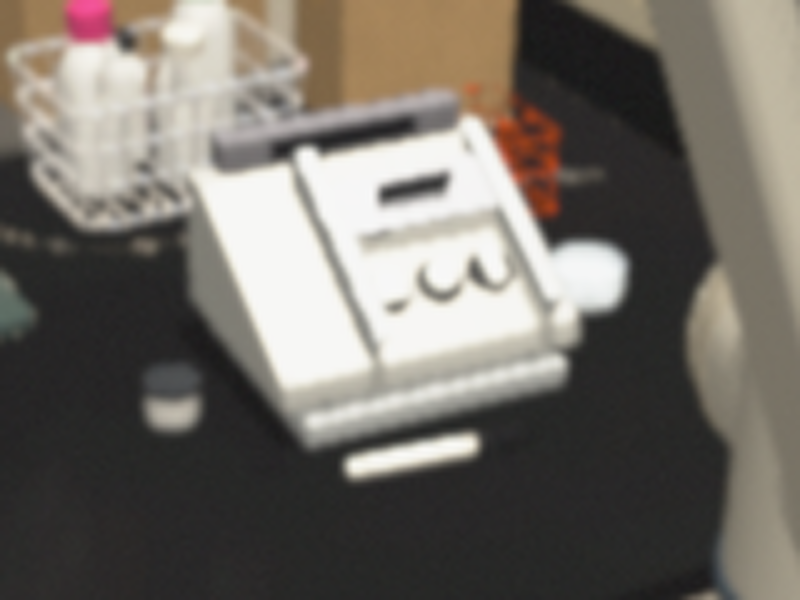

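```bash
python3 - <<'E'
from h import *
for f in ['top','scene']:
    p,d,K,T,W=load(f'pics/{f}0.npz')
    # candidate margin points
    x,y,z=W[...,0],W[...,1],W[...,2]
    m=(y>-0.015)&(y<0.03)&(x>0.53)&(x<0.66)&(z>0.045)&(z<0.16)&(d>0)
    P=W[m]
    for it in range(8):
        A=np.c_[P[:,0]-.6,P[:,1]+.08,np.ones(len(P))]; c=np.linalg.lstsq(A,P[:,2],rcond=None)[0]; r=P[:,2]-A@c
        P=P[abs(r)<max(2*r.std(),.001)]
    n=np.array([-c[0],-c[1],1]); n/=np.linalg.norm(n); print(f,len(P),c,r.std(),'tilt',np.degrees(np.arccos(n[2])),'yaw',np.degrees(np.arctan2(-n[1],-n[0])),P[:,1].min(),P[:,1].max())
    # all box points -> x/y extents
    m=(z>.13)&(x>.66)&(x<.72)&(y>-.25)&(y<.08)&(d>0)
    P=W[m]; print(P.min(0),P.max(0))
E
```

```text
top 596 [ 0.57369448 -0.02205832  0.09660596] 0.0023278116902815324 tilt 29.860925953709163 yaw -2.2019147243270423 -0.014960872031621341 0.029954877457050135
[ 0.66014314 -0.20240084  0.13026053] [0.7080296  0.03435    0.17491833]
scene 374 [ 0.57674649 -0.05112578  0.09989046] 0.002388913881681185 tilt 30.071188271506138 yaw -5.065751818154356 -0.014721563231511858 0.029993350335017488
[ 0.66000164 -0.19611726  0.13010561] [0.70705785 0.03924758 0.17006767]
```

servo_tool(
  rows=[
    {"travel":[0,0,-0.05]},
    {"travel":[0,0,-0.05]},
    {"travel":[-0.03,-0.035,-0.01],"dr":[0,0,0.14]},
    {"travel":[-0.03,-0.035,0],"dr":[0,0,0.14]},
    {"travel":[-0.03,-0.035,0],"dr":[0,0,0.14]},
    {"travel":[-0.03,-0.035,0],"dr":[0,0,0.14]},
  ],
  grip=1,
)

```text
schema error: expected keys travel, dr
```

servo_tool(
  rows=[
    {"travel":[0,0,-0.05],"dr":[0,0,0]},
    {"travel":[0,-0.02,-0.045],"dr":[0,0,0]},
    {"travel":[-0.048,0,0],"dr":[0,0,0.08]},
    {"travel":[-0.048,0,0],"dr":[0,0,0.08]},
    {"travel":[-0.048,0,0],"dr":[0,0,0.08]},
    {"travel":[-0.048,0,0],"dr":[0,0,0.08]},
    {"travel":[-0.048,0,0],"dr":[0,0,0.08]},
    {"travel":[-0.048,0,0],"dr":[0,0,0.08]},
  ],
  grip=1,
)

```text
time: 0.9
tcp_pos: [0.4423, 0.4283, 0.3259]
orientation: [-1.238, -2.887, 0.001]
contact_force: [0.2, 0.4, -0.5]
grip_width: -0.0001
```

servo_tool(
  rows=[
    {"travel":[-0.048,0,0],"dr":[0,0,0.08]},
    {"travel":[-0.048,0,0],"dr":[0,0,0.08]},
    {"travel":[-0.048,0,0],"dr":[0,0,0.08]},
    {"travel":[-0.048,0,0],"dr":[0,0,0.08]},
    {"travel":[-0.048,0,0],"dr":[0,0,0.08]},
    {"travel":[-0.048,0,0],"dr":[0,0,0.08]},
    {"travel":[-0.048,0,0],"dr":[0,0,0.08]},
    {"travel":[-0.048,0,0],"dr":[0,0,0.08]},
  ],
)

```text
time: 1.7
tcp_pos: [0.6169, 0.0934, 0.3258]
orientation: [-2.083, -2.351, 0.001]
contact_force: [1.1, -0.3, -0.0]
grip_width: -0.0001
```

```bash
cat >> h.py <<'E'
from scipy.spatial.transform import Rotation as Ro
# box estimate
E=dict(foot=np.array([.5916,-.073]),yaw=np.radians(-2.2),H=.029)
def frame(e=E):
    Rz=Ro.from_euler('z',e['yaw']).as_matrix(); c,s=np.cos(np.pi/6),.5
    v=Rz@[c,0,s]; u=Rz@[0,1,0]; n=Rz@[-s,0,c]
    return np.r_[e['foot'],e['H']+.066],v,u,n
def loc(P,e=E):
    o,v,u,n=frame(e); return (np.asarray(P)-o)@np.c_[v,u,n]
def to(vun,s,e=E):
    o,v,u,n=frame(e); R=np.c_[u,v,-n]; P=o+v*vun[0]+u*vun[1]+n*vun[2]
    R0=Ro.from_rotvec(s['orientation']).as_matrix()
    return R0.T@(P-s['tcp_pos']), Ro.from_matrix(R0.T@R).as_rotvec()
E
python3 - <<'E'
from plant import *
from h import *
s=sense(); print(to((-.02,-.02,.22),s), loc(s['tcp_pos'])); print(np.round(s['orientation'],4))
E
```

```text
(array([-0.16169099, -0.17403366,  0.05035635]), array([-0.52299666, -0.04160459,  0.15539538])) [0.13179605 0.16721535 0.19040565]
[-2.0833e+00 -2.3511e+00  6.0000e-04]
```

servo_tool(
  rows=[
    {"travel":[-0.04,-0.04,0],"dr":[-0.1,-0.008,0.03]},
    {"travel":[-0.04,-0.04,0],"dr":[-0.1,-0.008,0.03]},
    {"travel":[-0.04,-0.04,0],"dr":[-0.1,-0.008,0.03]},
    {"travel":[-0.04,-0.04,0],"dr":[-0.1,-0.008,0.03]},
    {"travel":[0,0,0],"dr":[-0.1,-0.008,0.03]},
    {"travel":[0,0,0],"dr":[0,0,0]},
  ],
)

```text
time: 2.3
tcp_pos: [0.4856, -0.0575, 0.3044]
orientation: [1.969, 1.906, 0.486]
contact_force: [0.1, 0.8, 0.5]
grip_width: 0.0002
```

```bash
cat > snap.py <<'E'
from plant import *
from h import *
import cv2,sys
m=camera_model('wrist'); s=sense(); p,d=read_camera('wrist')
np.savez(f'pics/{sys.argv[1]}.npz',p=p,d=d,**m); cv2.imwrite(f'pics/{sys.argv[1]}.png',p[:,:,::-1])
print(s['tcp_pos'],loc(s['tcp_pos'])); print(np.round(m['camera_matrix'],1).tolist(),np.round(m['extrinsics'],3).tolist())
print(to((-.02,-.02,.22),s))
E
python3 snap.py w1
```

```text
[ 0.48557114 -0.05749865  0.30444971] [0.01245351 0.01141971 0.23466166]
[[294.8, 0.0, 274.6], [0.0, 294.8, 207.4], [0.0, 0.0, 1.0]] [[0.877, -0.166, 0.45, 0.421], [-0.028, -0.954, -0.299, 0.017], [0.479, 0.25, -0.841, 0.428], [0.0, 0.0, 0.0, 1.0]]
(array([-0.03127905, -0.03226636,  0.0153589 ]), array([-0.0232476 , -0.00175687,  0.00516144]))
```

View pics/w1.png

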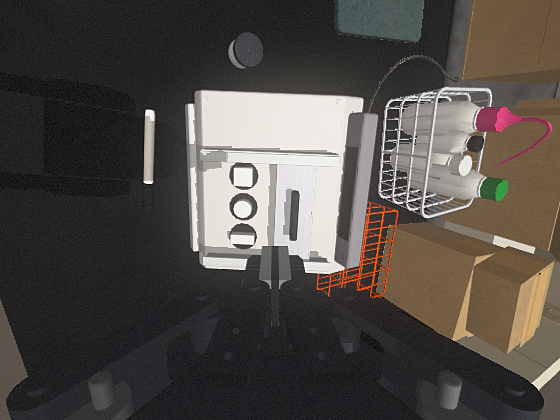

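```bash
python3 - <<'E'
from h import *
import cv2
p,d,K,T,W=load('pics/w1.npz')
a=cv2.resize(p[85:275,185:385],None,fx=4,fy=4,interpolation=cv2.INTER_CUBIC)[:600*2]
# overlay projected model
o,v,u,n=frame()
def proj(q):
    P=o+v*q[0]+u*q[1]+n*q[2]; c=T[:3,:3].T@(P-T[:3,3]); return K[:2,:2]@(c[:2]/c[2])+K[:2,2]
cv2.imwrite('pics/w1z.png',cv2.resize(a,None,fx=.75,fy=.75)[:,:,::-1])
for q in [(-.034,.017,.014),(-.034,-.025,.014),(-.034,-.067,.014),(.088,.117,0),(-.088,.117,0),(.034,-.025,.041)]: print(q,proj(q))
for c,r in [(243,175),(241,207),(242,236),(294,215),(240,130),(300,130),(220,110),(330,110),(213,190),(213,220)]: print(c,r,np.round(loc(W[r,c])*1000,1))
E
```

```text
(-0.034, 0.017, 0.014) [241.21247209 176.71940596]
(-0.034, -0.025, 0.014) [242.05442635 209.07222251]
(-0.034, -0.067, 0.014) [242.84537439 239.46508108]
(0.088, 0.117, 0) [343.29288569  92.19387664]
(-0.088, 0.117, 0) [195.64428298  91.55838444]
(0.034, -0.025, 0.041) [296.05855576 216.30183125]
243 175 [-32.1  18.7  11.2]
241 207 [-35.6 -22.8  12.1]
242 236 [-35.3 -63.   11.6]
294 215 [ 31.6 -24.1  38.9]
240 130 [-36.5  72.7  -4.2]
300 130 [38.4 73.2 -4.9]
220 110 [-60.7  96.3  -5.1]
330 110 [74.4 97.1 -6. ]
213 190 [-74.3  -4.3  -3.2]
213 220 [-76.1 -45.8  -1.7]
```

View pics/w1z.png

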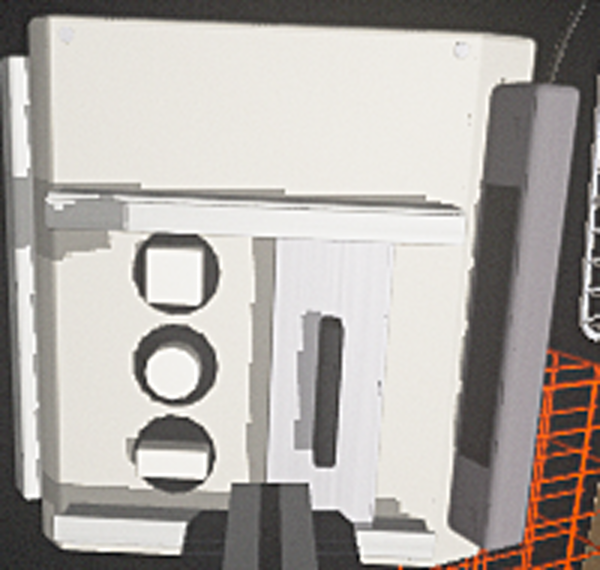

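```bash
python3 - <<'E'
from h import *
from scipy.optimize import least_squares
p,d,K,T,W=load('pics/w1.npz')
obs=[((-.034,.017,.014),(243,177)),((-.034,-.025,.014),(242.3,209.7)),((-.034,-.067,.014),(242.3,239.3)),
 ((-.022,.029,.014),(185+200/3,85+249/3)),((-.046,.005,.014),(185+147/3,85+304/3)),((-.05,-.074,.014),(185+138/3,85+477/3)),((-.018,-.06,.014),(185+208/3,85+452/3))]
def f(t,H=None):
    e=dict(foot=t[:2],yaw=t[2],H=t[3] if H is None else H); o,v,u,n=frame(e); r=[]
    for q,uv in obs:
        c=T[:3,:3].T@(o+v*q[0]+u*q[1]+n*q[2]-T[:3,3]); r+=list(K[:2,:2]@(c[:2]/c[2])+K[:2,2]-uv)
    return np.array(r)
t0=[.59,-.073,-.04,.03]
s=least_squares(f,t0); print('free',s.x,np.degrees(s.x[2]),np.round(s.fun,2))
for H in (.026,.03,.034,.04):
    s=least_squares(lambda t:f(t,H),t0[:3]); print(H,s.x,np.degrees(s.x[2]),s.cost)
# depth
for yaw in (-.04,-.06):
    e=dict(E,yaw=yaw)
    L=loc(W,e); m=(abs(L[...,0])<.07)&(L[...,1]>.06)&(L[...,1]<.11)&(abs(L[...,2])<.012)&(d>0)
    A=np.c_[L[m][:,:2],np.ones(m.sum())]; print(yaw,np.linalg.lstsq(A,L[m][:,2],rcond=None)[0])
E
```

```text
free [ 0.59429066 -0.07576207 -0.0683156   0.02580677] -3.914195637432578 [-0.28  0.33  0.31 -0.32  0.2   0.31  0.68  0.15 -0.73  0.   -0.4   0.01
  0.2  -0.51]
0.026 [ 0.59421363 -0.07569682 -0.06824775] -3.9103078902488435 1.0017310995415778
0.03 [ 0.59261889 -0.07434605 -0.06682393] -3.828728876074497 1.494831304166192
0.034 [ 0.59102391 -0.07299516 -0.0653625 ] -3.7449953168392227 2.9321500107409597
0.04 [ 0.58863095 -0.07096861 -0.06309644] -3.615159867227173 7.008422961339819
-0.04 [-0.00103098 -0.01748639 -0.00292701]
-0.06 [-0.00085249 -0.00755679 -0.00291854]
```

```bash
sed -i "s/^E=dict.*/E=dict(foot=np.array([.5930,-.0747]),yaw=-.067,H=.0285)/" h.py
cat > go.py <<'E'
from plant import *
from h import *
import sys
s=sense(); q=[float(a)/1000 for a in sys.argv[1:4]]
t,r=to(q,s); print('t',round(s['time'],2),'loc mm',np.round(loc(s['tcp_pos'])*1000,2),'travel',np.round(t,4),'dr',np.round(r,4))
o,v,u,n=frame(); print('Fn',s['contact_force']@n,'Fv',s['contact_force']@v,'Fu',s['contact_force']@u,'j',np.round(s['joint_positions'],2))
E
python3 go.py 0 86 40
```

```text
t 2.35 loc mm [ 13.71  10.57 236.21] travel [ 0.0725 -0.0067  0.1977] dr [-0.0237 -0.0165  0.0323]
Fn 0.355966308173429 Fv 1.0335544329369841 Fu 0.008653678377420494 j [-0.16 -0.19  2.16  0.1   0.68 -0.19]
```

servo_tool(
  rows=[
    {"travel":[0,0,0],"dr":[-0.0237,-0.0165,0.0323]},
    {"travel":[0.025,-0.0045,0.04],"dr":[0,0,0]},
    {"travel":[0.025,-0.0045,0.04],"dr":[0,0,0]},
    {"travel":[0.025,-0.0045,0.04],"dr":[0,0,0]},
    {"travel":[0,0,0.04],"dr":[0,0,0]},
    {"travel":[0,0,0.02],"dr":[0,0,0]},
    {"travel":[0,0,0],"dr":[0,0,0]},
    {"travel":[0,0,0],"dr":[0,0,0]},
  ],
)

```text
time: 3.15
tcp_pos: [0.5734, 0.0136, 0.1433]
orientation: [1.982, 1.858, 0.496]
contact_force: [-0.3, 0.1, -0.3]
grip_width: -0.0004
```

```bash
python3 go.py 0 86 10
```

```text
t 3.15 loc mm [ 2.33 86.81 55.05] travel [-0.0008 -0.0023  0.045 ] dr [-0.0006 -0.0003  0.0026]
Fn -0.058672254554695026 Fv -0.40769217957393755 Fu 0.05287460330084123 j [ 0.06  0.21  2.21 -0.3   0.21  0.4 ]
```

servo_tool(
  rows=[
    {"travel":[0,-0.002,0.02],"dr":[0,0,0.0026]},
    {"travel":[0,0,0.02],"dr":[0,0,0]},
    {"travel":[0,0,0.005],"dr":[0,0,0]},
    {"travel":[0,0,0],"dr":[0,0,0]},
    {"travel":[0,0,0],"dr":[0,0,0]},
  ],
)

```text
time: 3.65
tcp_pos: [0.5935, 0.0115, 0.105]
orientation: [1.984, 1.852, 0.5]
contact_force: [-0.1, -0.4, 0.5]
grip_width: 0.0003
```

```bash
python3 go.py 0 86 0
```

```text
t 3.65 loc mm [ 0.62 86.05 11.71] travel [-0.0001 -0.0007  0.0117] dr [ 0.0025 -0.0002 -0.0016]
Fn 0.4743179152273997 Fv 0.1453706235765458 Fu -0.3928802464635435 j [ 0.05  0.32  2.19 -0.49  0.13  0.59]
```

servo_tool(
  rows=[
    {"travel":[0,0,0.003],"dr":[0,0,0]},
    {"travel":[0,0,0.003],"dr":[0,0,0]},
    {"travel":[0,0,0.002],"dr":[0,0,0]},
    {"travel":[0,0,0],"dr":[0,0,0]},
  ],
)

```text
time: 4.05
tcp_pos: [0.5972, 0.0113, 0.0966]
orientation: [1.985, 1.853, 0.499]
contact_force: [-0.0, 0.0, -0.3]
grip_width: -0.0
```

```bash
python3 go.py 0 86 0
```

```text
t 4.05 loc mm [-0.31 86.07  2.62] travel [-0.0001  0.0003  0.0026] dr [ 0.001  -0.0004 -0.0015]
Fn -0.28090742037929506 Fv -0.1999573753553692 Fu 0.007018077631816587 j [ 0.05  0.34  2.19 -0.54  0.11  0.64]
```

servo_tool(
  rows=[
    {"travel":[0,0,0.001],"dr":[0,0,0]},
    {"travel":[0,0,0.001],"dr":[0,0,0]},
    {"travel":[0,0,0],"dr":[0,0,0]},
  ],
)

```text
time: 4.35
tcp_pos: [0.5981, 0.0112, 0.0949]
orientation: [1.985, 1.853, 0.499]
contact_force: [-0.9, -0.7, 0.4]
grip_width: -0.0001
```

```bash
python3 go.py 0 86 0
```

```text
t 4.35 loc mm [-0.37 86.07  0.63] travel [-0.0001  0.0004  0.0006] dr [ 0.001  -0.0004 -0.0016]
Fn 0.7639220724868471 Fv -0.5189237697162071 Fu -0.7814481704968871 j [ 0.05  0.34  2.19 -0.56  0.11  0.66]
```

servo_tool(
  rows=[
    {"travel":[0,0,0.001],"dr":[0,0,0]},
    {"travel":[0,0,0.0],"dr":[0,0,0]},
  ],
)

```text
time: 4.55
tcp_pos: [0.5986, 0.0112, 0.0943]
orientation: [1.985, 1.853, 0.499]
contact_force: [-1.8, 1.0, 1.8]
grip_width: -0.0002
```

```bash
python3 go.py 0 86 0
```

```text
t 4.55 loc mm [-0.25 86.13 -0.14] travel [-0.0001  0.0003 -0.0001] dr [ 0.0013 -0.0005 -0.0016]
Fn 2.528636022207912 Fv -0.7398923105016846 Fu 0.8588198786708298 j [ 0.05  0.34  2.19 -0.57  0.11  0.67]
```

Possibly contact; confirm with one more step.

servo_tool(
  rows=[
    {"travel":[0,0,0.001],"dr":[0,0,0]},
    {"travel":[0,0,0.0],"dr":[0,0,0]},
  ],
)

```text
time: 4.75
tcp_pos: [0.5987, 0.0112, 0.0942]
orientation: [1.984, 1.853, 0.5]
contact_force: [-14.8, 1.3, 20.3]
grip_width: 0.0002
```

```bash
python3 go.py 0 86 0
```

```text
t 4.75 loc mm [-0.24 86.1  -0.25] travel [-0.0001  0.0002 -0.0002] dr [ 0.002  -0.0004 -0.0015]
Fn 24.997511242759867 Fv -2.770270231496367 Fu 0.25876369615443756 j [ 0.05  0.34  2.19 -0.58  0.11  0.68]
```

servo_tool(
  rows=[
    {"travel":[0,0,-0.01],"dr":[0,0,0]},
    {"travel":[0,0,-0.02],"dr":[0,0,0]},
    {"travel":[0,0,-0.022],"dr":[0,0,0]},
    {"travel":[-0.03,-0.007,0],"dr":[0,0,0]},
    {"travel":[-0.04,-0.009,0],"dr":[0,0,0]},
    {"travel":[-0.04,-0.009,0],"dr":[0,0,0]},
    {"travel":[-0.043,-0.009,0],"dr":[0,0,0]},
    {"travel":[0,0,0],"dr":[0,0,0]},
  ],
)

```text
time: 5.55
tcp_pos: [0.5475, -0.08, 0.126]
orientation: [1.991, 1.859, 0.494]
contact_force: [-0.1, -0.5, 0.8]
grip_width: 0.0002
```

```bash
sed -i "s/H=.0285/H=.0283/" h.py; python3 go.py -34 -67 25; python3 snap.py w2
```

```text
t 5.55 loc mm [-23.13  -8.29  49.93] travel [-0.0588 -0.0105  0.0249] dr [-0.0076 -0.0021 -0.0023]
Fn 0.7591957963166974 Fv 0.35342209869063046 Fu -0.5150367890479808 j [-0.18  0.22  2.25  0.37  0.17 -0.47]
[ 0.54754869 -0.07995394  0.12597267] [-0.02313272 -0.00828511  0.04992813]
[[294.8, 0.0, 274.6], [0.0, 294.8, 207.4], [0.0, 0.0, 1.0]] [[0.868, -0.204, 0.453, 0.484], [-0.06, -0.948, -0.312, -0.003], [0.493, 0.244, -0.835, 0.249], [0.0, 0.0, 0.0, 1.0]]
(array([-0.01135648,  0.00185844, -0.17011488]), array([-0.00764807, -0.0020733 , -0.00230742]))
```

View pics/w2.png

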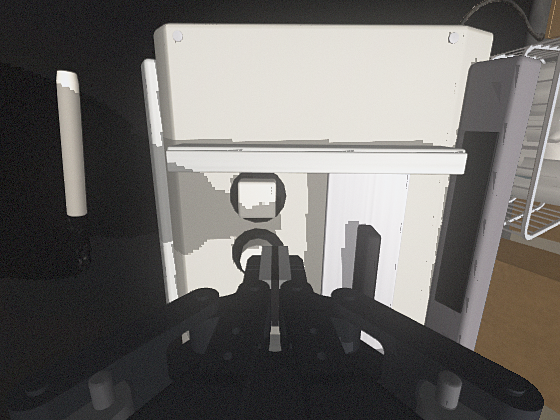

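```bash
python3 - <<'E'
from h import *
import cv2
p,d,K,T,W=load('pics/w2.npz'); o,v,u,n=frame()
for q in [(-.034,.017,.014),(-.022,.029,.014),(-.046,.005,.014),(-.046,.029,.014),(-.022,.005,.014),(.088,.051,.029),(-.088,.051,.029)]:
    c=T[:3,:3].T@(o+v*q[0]+u*q[1]+n*q[2]-T[:3,3]); print(q,np.round(K[:2,:2]@(c[:2]/c[2])+K[:2,2],1))
cv2.imwrite('pics/w2z.png',cv2.resize(p[140:290,200:400],None,fx=4,fy=4)[:,:,::-1])
E
```

```text
(-0.034, 0.017, 0.014) [257.  200.2]
(-0.022, 0.029, 0.014) [276.4 181.2]
(-0.046, 0.005, 0.014) [238.4 218.5]
(-0.046, 0.029, 0.014) [237.  181.2]
(-0.022, 0.005, 0.014) [276.3 218.6]
(0.088, 0.051, 0.029) [481.6 146.3]
(-0.088, 0.051, 0.029) [154.3 146.5]
```

View pics/w2z.png

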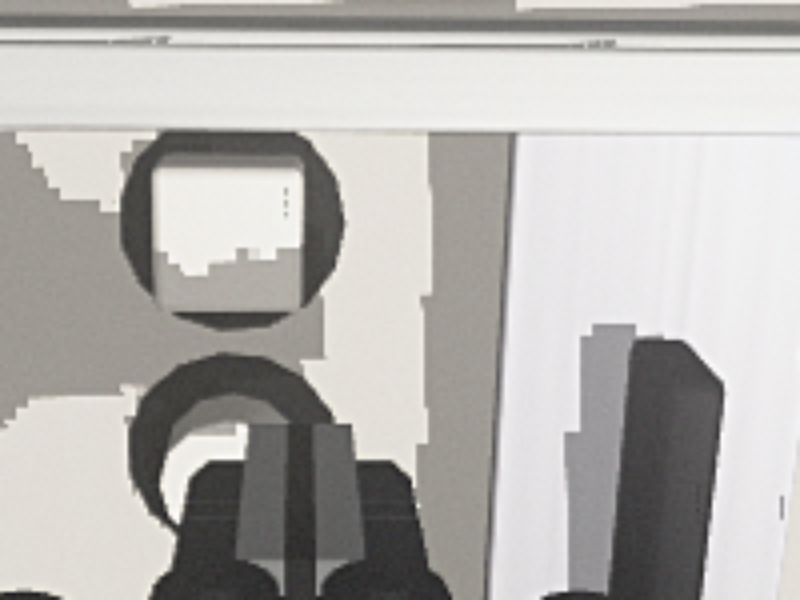

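servo_tool(
  rows=[
    {"travel":[-0.03,-0.0055,0],"dr":[-0.0076,-0.002,-0.0023]},
    {"travel":[-0.029,-0.0055,0],"dr":[0,0,0]},
    {"travel":[0,0,0],"dr":[0,0,0]},
    {"travel":[0,0,0.015],"dr":[0,0,0]},
    {"travel":[0,0,0.01],"dr":[0,0,0]},
    {"travel":[0,0,0],"dr":[0,0,0]},
  ],
)

```text
time: 6.2
tcp_pos: [0.5495, -0.1256, 0.0988]
orientation: [1.988, 1.86, 0.496]
contact_force: [-0.3, -0.3, -0.5]
grip_width: 0.0
```

```bash
python3 go.py -34 -67 25
```

```text
t 6.2 loc mm [-32.41 -53.67  23.86] travel [-0.0133 -0.0016 -0.0012] dr [-0.0052 -0.0032 -0.0007]
Fn -0.30701516340459756 Fv -0.49755960109398806 Fu -0.3291133823830608 j [-0.3   0.3   2.24  0.9   0.15 -1.09]
```

servo_tool(
  rows=[
    {"travel":[-0.0045,-0.0005,0],"dr":[-0.002,0,0]},
    {"travel":[-0.0045,-0.0005,0],"dr":[-0.003,-0.003,0]},
    {"travel":[-0.0045,-0.0005,0],"dr":[0,0,0]},
    {"travel":[0,0,0],"dr":[0,0,0]},
  ],
)

```text
time: 6.6
tcp_pos: [0.5473, -0.1399, 0.0992]
orientation: [1.983, 1.854, 0.498]
contact_force: [0.9, -0.6, -0.2]
grip_width: -0.0001
```

```bash
python3 go.py -34 -67 15
```

```text
t 6.6 loc mm [-33.28 -68.12  24.91] travel [ 0.0011 -0.0007  0.0099] dr [0.0016 0.0006 0.0001]
Fn -0.5835259458947686 Fv 0.7023985093326242 Fu -0.49450690439700956 j [-0.33  0.3   2.24  0.98  0.16 -1.21]
```

Good. Descend to just above, then press.

servo_tool(
  rows=[
    {"travel":[0.001,-0.0005,0.005],"dr":[0,0,0]},
    {"travel":[0,0,0.004],"dr":[0,0,0]},
    {"travel":[0,0,0.003],"dr":[0,0,0]},
    {"travel":[0,0,0.0015],"dr":[0,0,0]},
    {"travel":[0,0,0],"dr":[0,0,0]},
  ],
)

```text
time: 7.1
tcp_pos: [0.5537, -0.1391, 0.0871]
orientation: [1.982, 1.854, 0.498]
contact_force: [-2.7, 1.9, 4.4]
grip_width: -0.0
```

```bash
python3 go.py -34 -67 9
```

```text
t 7.1 loc mm [-33.84 -66.92  11.27] travel [-0.0001 -0.0002  0.0023] dr [0.0016 0.0003 0.0004]
Fn 5.187158878585527 Fv -0.26214118357496785 Fu 1.7238926334622475 j [-0.33  0.33  2.24  1.13  0.14 -1.36]
```

```bash
cat > avg.py <<'E'
from plant import *
from h import *
import sys
k=int(sys.argv[1]); o,v,u,n=frame(); F=[];L=[]
for i in range(k):
    read_camera('top'); s=sense(); F.append(s['contact_force']@np.c_[v,u,n]); L.append(loc(s['tcp_pos'])*1000)
F=np.array(F); print('F vun mean',F.mean(0).round(2),'sd',F.std(0).round(2),'loc',np.mean(L,0).round(2),s['time'])
E
python3 avg.py 8
```

```text
F vun mean [0.85 2.25 4.09] sd [0.4  0.63 0.44] loc [-33.87 -66.96  11.34] 7.5
```

servo_tool(
  rows=[
    {"travel":[0,0,0.001],"dr":[0,0,0]},
    {"travel":[0,0,0.0008],"dr":[0,0,0]},
    {"travel":[0,0,0],"dr":[0,0,0]},
  ],
)

```text
time: 7.8
tcp_pos: [0.5546, -0.1393, 0.0854]
orientation: [1.982, 1.855, 0.498]
contact_force: [-0.9, 3.5, 5.9]
grip_width: 0.0001
```

```bash
python3 avg.py 6
```

```text
F vun mean [1.03 4.18 5.6 ] sd [0.49 0.31 0.36] loc [-33.88 -67.05   9.32] 8.1
```

servo_tool(
  rows=[
    {"travel":[0,0,-0.004],"dr":[0,0,0]},
    {"travel":[0,0,-0.006],"dr":[0,0,0]},
    {"travel":[0,0,-0.008],"dr":[0,0,0]},
    {"travel":[0.01,0,-0.004],"dr":[0,0,0]},
    {"travel":[0.014,0,0],"dr":[0,0,0]},
    {"travel":[0.02,0,0],"dr":[0,0,0]},
    {"travel":[0.02,0,0],"dr":[0,0,0]},
    {"travel":[0.02,0,0],"dr":[0,0,0]},
  ],
)

```text
time: 8.9
tcp_pos: [0.5486, -0.06, 0.1041]
orientation: [1.983, 1.854, 0.496]
contact_force: [0.0, -0.3, -0.5]
grip_width: 0.0002
```

```bash
python3 go.py -34 17 16; python3 avg.py 3
```

```text
t 8.9 loc mm [-34.3   11.69  31.09] travel [0.0053 0.0003 0.0151] dr [0.001  0.0013 0.0002]
Fn -0.501778160552384 Fv -0.2237606427203473 Fu -0.2652887894651147 j [-0.13  0.27  2.28  0.39  0.08 -0.44]
F vun mean [ 0.16 -0.35 -0.27] sd [0.56 0.37 0.03] loc [-34.45  12.08  31.07] 9.05
```

servo_tool(
  rows=[
    {"travel":[0.0025,0,0.003],"dr":[0,0,0]},
    {"travel":[0.0025,0,0.006],"dr":[0,0,0]},
    {"travel":[0,0,0.006],"dr":[0,0,0]},
    {"travel":[0,0,0],"dr":[0,0,0]},
  ],
)

```text
time: 9.45
tcp_pos: [0.5564, -0.0567, 0.0903]
orientation: [1.984, 1.854, 0.495]
contact_force: [0.1, 0.3, -0.8]
grip_width: -0.0003
```

```bash
python3 go.py -34 17 12; python3 avg.py 3
```

```text
t 9.45 loc mm [-34.64  15.52  15.41] travel [0.0015 0.0006 0.0034] dr [-0.0004  0.0016 -0.0003]
Fn -0.73109521485256 Fv -0.28654625186625027 Fu 0.3224425692784833 j [-0.12  0.31  2.27  0.5   0.05 -0.55]
F vun mean [-0.09  0.27  0.19] sd [0.22 0.43 0.3 ] loc [-34.59  15.64  15.91] 9.6
```

servo_tool(
  rows=[
    {"travel":[0,0,0.002],"dr":[0,0,0]},
    {"travel":[0,0,0.002],"dr":[0,0,0]},
    {"travel":[0,0,0.0015],"dr":[0,0,0]},
    {"travel":[0,0,0],"dr":[0,0,0]},
  ],
)

```text
time: 10.0
tcp_pos: [0.5591, -0.0566, 0.0867]
orientation: [1.983, 1.854, 0.496]
contact_force: [-1.5, -1.5, 3.1]
grip_width: -0.0001
```

```bash
python3 avg.py 6
```

```text
F vun mean [-0.3  -1.8   4.15] sd [0.33 0.51 0.34] loc [-34.19  15.79  10.95] 10.3
```

servo_tool(
  rows=[
    {"travel":[0,0,0.001],"dr":[0,0,0]},
    {"travel":[0,0,0.0009],"dr":[0,0,0]},
    {"travel":[0,0,0],"dr":[0,0,0]},
  ],
)

```text
time: 10.6
tcp_pos: [0.5601, -0.0566, 0.0848]
orientation: [1.983, 1.854, 0.496]
contact_force: [-2.6, -3.3, 4.3]
grip_width: -0.0003
```

```bash
python3 avg.py 6
```

```text
F vun mean [-0.54 -3.94  5.96] sd [0.6  0.49 0.44] loc [-34.18  15.89   8.84] 10.9
```

servo_tool(
  rows=[
    {"travel":[0,0,-0.004],"dr":[0,0,0]},
    {"travel":[0,0,-0.006],"dr":[0,0,0]},
    {"travel":[0,0,-0.008],"dr":[0,0,0]},
    {"travel":[-0.01,0,0],"dr":[0,0,0]},
    {"travel":[-0.011,0,0],"dr":[0,0,0]},
    {"travel":[-0.01,0,0],"dr":[0,0,0]},
    {"travel":[-0.01,0,0],"dr":[0,0,0]},
    {"travel":[0,0,0],"dr":[0,0,0]},
  ],
)

```text
time: 11.7
tcp_pos: [0.5484, -0.0972, 0.1003]
orientation: [1.984, 1.854, 0.496]
contact_force: [-0.1, -0.3, 0.2]
grip_width: -0.0003
```

```bash
python3 go.py -34 -25 16; python3 avg.py 2
```

```text
t 11.7 loc mm [-34.23 -25.41  26.75] travel [0.0004 0.0002 0.0107] dr [ 0.0003  0.001  -0.0005]
Fn 0.1856420619673393 Fv 0.008302454631719455 Fu -0.2936870410651215 j [-0.23  0.28  2.26  0.81  0.11 -0.94]
F vun mean [ 0.05 -0.22  0.04] sd [0.09 0.95 0.38] loc [-34.44 -24.86  26.77] 11.8
```

servo_tool(
  rows=[
    {"travel":[0,0,0.006],"dr":[0,0,0]},
    {"travel":[0,0,0.005],"dr":[0,0,0]},
    {"travel":[0,0,0.003],"dr":[0,0,0]},
    {"travel":[0,0,0.0022],"dr":[0,0,0]},
    {"travel":[0,0,0],"dr":[0,0,0]},
  ],
)

```text
time: 12.3
tcp_pos: [0.5564, -0.0966, 0.0862]
orientation: [1.983, 1.856, 0.496]
contact_force: [-1.5, 0.1, 3.9]
grip_width: 0.0002
```

```bash
python3 avg.py 6
```

```text
F vun mean [0.03 2.3  4.07] sd [0.41 0.97 0.53] loc [-34.4  -24.34  10.8 ] 12.6
```

servo_tool(
  rows=[
    {"travel":[0,0,0.001],"dr":[0,0,0]},
    {"travel":[0,0,0.0009],"dr":[0,0,0]},
    {"travel":[0,0,0],"dr":[0,0,0]},
  ],
)

```text
time: 12.9
tcp_pos: [0.5573, -0.0971, 0.0847]
orientation: [1.983, 1.855, 0.497]
contact_force: [-2.7, 3.9, 4.9]
grip_width: -0.0002
```

```bash
python3 avg.py 6
```

```text
F vun mean [-0.29  3.94  5.58] sd [0.86 0.34 0.7 ] loc [-34.39 -24.82   8.78] 13.2
```

servo_tool(
  rows=[
    {"travel":[0,0,-0.004],"dr":[0,0,0]},
    {"travel":[0,0,-0.006],"dr":[0,0,0]},
    {"travel":[0,0,-0.02],"dr":[0,0,0]},
    {"travel":[0,0,-0.025],"dr":[0,0,0]},
    {"travel":[0,0.02,0],"dr":[0,0,0]},
    {"travel":[0,0.02,0],"dr":[0,0,0]},
    {"travel":[0,0.02,0],"dr":[0,0,0]},
    {"travel":[0,0,0],"dr":[0,0,0]},
  ],
)

```text
time: 14.0
tcp_pos: [0.5863, -0.0998, 0.1628]
orientation: [1.979, 1.851, 0.5]
contact_force: [-0.1, 0.5, 0.2]
grip_width: 0.0002
```

```bash
python3 go.py 64 -25 29
```

```text
t 14.0 loc mm [ 29.88 -25.47  61.84] travel [0.0005 0.0339 0.0331] dr [0.0064 0.0018 0.0008]
Fn 0.2867536167407407 Fv -0.013527597729634758 Fu 0.4426239702995497 j [-0.21  0.2   2.15  0.27  0.27 -0.39]
```

servo_tool(
  rows=[
    {"travel":[0,0.017,0],"dr":[0.003,0.0018,0]},
    {"travel":[0,0.017,0],"dr":[0.003,0,0]},
    {"travel":[0,0,0],"dr":[0,0,0]},
    {"travel":[0,0,0.016],"dr":[0,0,0]},
    {"travel":[0,0,0.016],"dr":[0,0,0]},
    {"travel":[0,0,0],"dr":[0,0,0]},
  ],
)

```text
time: 14.6
tcp_pos: [0.6262, -0.1015, 0.1468]
orientation: [1.99, 1.862, 0.491]
contact_force: [-0.0, 0.4, -0.4]
grip_width: 0.0001
```

```bash
python3 go.py 64 -25 29; python3 snap.py w3
```

```text
t 14.6 loc mm [ 56.49 -24.49  28.03] travel [-0.0005  0.0075 -0.001 ] dr [-0.0092 -0.0019  0.0001]
Fn -0.3403325441376029 Fv -0.2719999803254777 Fu 0.4085648191282711 j [-0.2   0.29  2.08  0.25  0.27 -0.35]
[ 0.62618448 -0.10147214  0.14682174] [ 0.05648725 -0.02449038  0.02803395]
[[294.8, 0.0, 274.6], [0.0, 294.8, 207.4], [0.0, 0.0, 1.0]] [[0.869, -0.201, 0.452, 0.562], [-0.057, -0.948, -0.312, -0.025], [0.491, 0.245, -0.836, 0.27], [0.0, 0.0, 0.0, 1.0]]
(array([ 0.00486913, -0.07824834, -0.19124569]), array([-0.00919456, -0.00191972,  0.00014117]))
```

View pics/w3.png

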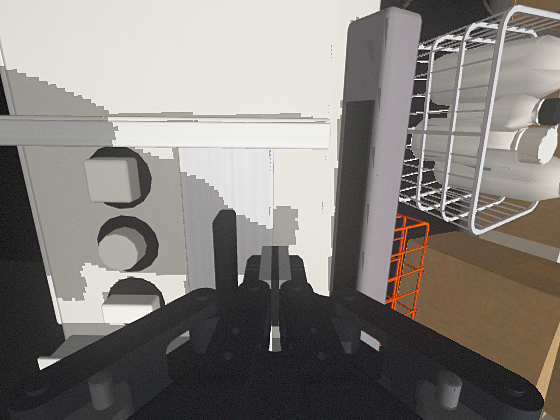

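servo_tool(
  rows=[
    {"travel":[0,-0.003,0],"dr":[-0.009,-0.002,0]},
    {"travel":[0,-0.004,0],"dr":[0,0,0]},
    {"travel":[0,-0.006,0],"dr":[0,0,0]},
    {"travel":[0,-0.008,0],"dr":[0,0,0]},
    {"travel":[0,-0.008,0],"dr":[0,0,0]},
    {"travel":[0,-0.008,0],"dr":[0,0,0]},
  ],
)

```text
time: 15.25
tcp_pos: [0.596, -0.0997, 0.1313]
orientation: [1.98, 1.852, 0.5]
contact_force: [2.1, 1.8, 1.8]
grip_width: 0.0001
```

```bash
python3 go.py -17 -25 29; python3 snap.py w4
```

```text
t 15.25 loc mm [ 22.54 -24.7   29.74] travel [-0.0003 -0.0395  0.0005] dr [0.005  0.0008 0.0006]
Fn 0.621642779358222 Fv 2.59745357532453 Fu 1.9260201710198859 j [-0.21  0.28  2.16  0.36  0.2  -0.48]
[ 0.59599036 -0.09965818  0.13132474] [ 0.02254338 -0.02470198  0.02973707]
[[294.8, 0.0, 274.6], [0.0, 294.8, 207.4], [0.0, 0.0, 1.0]] [[0.862, -0.206, 0.463, 0.53], [-0.056, -0.947, -0.316, -0.022], [0.504, 0.246, -0.828, 0.253], [0.0, 0.0, 0.0, 1.0]]
(array([ 0.00456748, -0.04159401, -0.190476  ]), array([0.0049734 , 0.00082943, 0.0005564 ]))
```

View pics/w4.png

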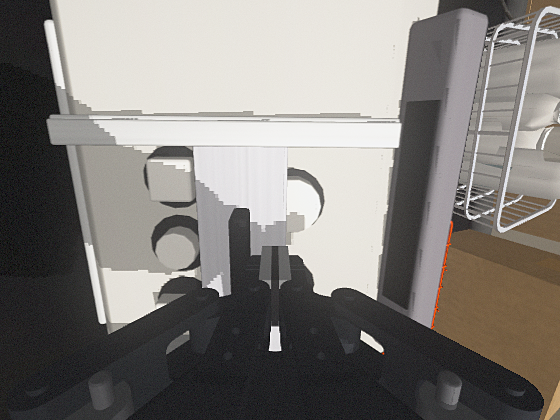

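Shutter is sliding (grip bar at (240,250), start key appearing at (305,195)). Force about 2.6 N. Continue.

servo_tool(
  rows=[
    {"travel":[0,-0.006,0],"dr":[0.004,0,0]},
    {"travel":[0,-0.008,0],"dr":[0,0,0]},
    {"travel":[0,-0.008,0],"dr":[0,0,0]},
    {"travel":[0,-0.004,0],"dr":[0,0,0]},
    {"travel":[0,0,0],"dr":[0,0,0]},
  ],
)

```text
time: 15.8
tcp_pos: [0.573, -0.098, 0.1176]
orientation: [1.984, 1.856, 0.496]
contact_force: [-0.5, -0.1, -0.2]
grip_width: 0.0001
```

```bash
python3 go.py -17 -25 29;python3 avg.py 2
```

```text
t 15.8 loc mm [ -4.27 -24.58  29.35] travel [-0.0004 -0.0127  0.0004] dr [-0.0014  0.0003  0.0002]
Fn 0.1043491256722705 Fv -0.5230572078420662 Fu -0.1329087873831164 j [-0.22  0.28  2.21  0.47  0.16 -0.6 ]
F vun mean [ 0.13 -0.25 -0.26] sd [0.05 0.24 0.12] loc [ -3.83 -24.6   29.33] 15.9
```

servo_tool(
  rows=[
    {"travel":[0,-0.003,0],"dr":[0,0,0]},
    {"travel":[0,-0.003,0],"dr":[0,0,0]},
    {"travel":[0,-0.002,0],"dr":[0,0,0]},
    {"travel":[0,-0.001,0],"dr":[0,0,0]},
  ],
)

```text
time: 16.3
tcp_pos: [0.566, -0.0976, 0.1136]
orientation: [1.983, 1.855, 0.496]
contact_force: [2.7, 0.5, 0.6]
grip_width: 0.0002
```

```bash
python3 go.py -17 -25 29;python3 snap.py w5
```

```text
t 16.3 loc mm [-12.38 -24.7   29.4 ] travel [-0.0003 -0.0046  0.0004] dr [-0.      0.0006  0.0003]
Fn -0.7768169443112943 Fv 2.6158030122416003 Fu 0.6898152444678318 j [-0.22  0.27  2.22  0.54  0.15 -0.67]
[ 0.56598264 -0.09763951  0.11357329] [-0.01237854 -0.02469685  0.02940163]
[[294.8, 0.0, 274.6], [0.0, 294.8, 207.4], [0.0, 0.0, 1.0]] [[0.865, -0.204, 0.459, 0.501], [-0.057, -0.947, -0.315, -0.02], [0.499, 0.246, -0.831, 0.235], [0.0, 0.0, 0.0, 1.0]]
(array([ 0.00458029, -0.00762168, -0.1906012 ]), array([-9.21962487e-06,  6.24814090e-04,  3.31284880e-04]))
```

View pics/w5.png

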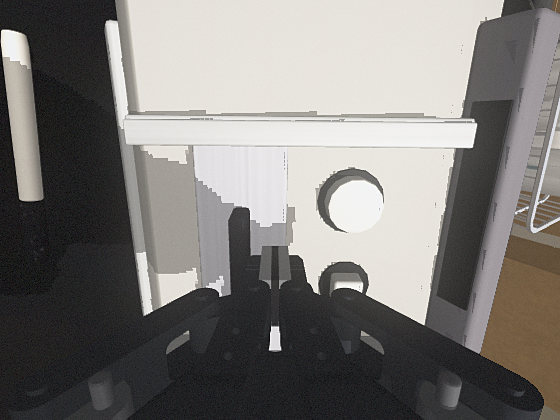

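servo_tool(
  rows=[
    {"travel":[0,-0.002,0],"dr":[0,0,0]},
    {"travel":[0,-0.0015,0],"dr":[0,0,0]},
    {"travel":[0,-0.001,0],"dr":[0,0,0]},
  ],
)

```text
time: 16.65
tcp_pos: [0.562, -0.0973, 0.1113]
orientation: [1.984, 1.855, 0.496]
contact_force: [3.0, 0.1, 0.5]
grip_width: -0.0001
```

```bash
python3 go.py -17 -25 29; python3 - <<'E'
from h import *
p,d,K,T,W=load('pics/w5.npz'); o,v,u,n=frame()
for c,r in [(288,165),(193,165)]:
    ray=T[:3,:3]@[(c-K[0,2])/K[0,0],(r-K[1,2])/K[1,1],1]; k=(.022-(T[:3,3]-o)@n)/(ray@n); print(loc(T[:3,3]+k*ray))
E
```

```text
t 16.65 loc mm [-16.99 -24.65  29.38] travel [-0.0004 -0.      0.0004] dr [-0.0002  0.0005  0.0004]
Fn -1.026658961571015 Fv 2.8731370522375657 Fu 0.3317050929513469 j [-0.22  0.28  2.23  0.58  0.14 -0.7 ]
[-0.0054187  0.0265381  0.022    ]
[-0.05313838  0.02646678  0.022     ]
```

servo_tool(
  rows=[
    {"travel":[0,-0.0008,0],"dr":[0,0,0]},
    {"travel":[0,0,0],"dr":[0,0,0]},
  ],
)

```text
time: 16.85
tcp_pos: [0.5616, -0.0973, 0.1111]
orientation: [1.983, 1.855, 0.496]
contact_force: [2.8, 0.5, 0.8]
grip_width: 0.0001
```

servo_tool(
  rows=[
    {"travel":[0,-0.0008,0],"dr":[0,0,0]},
    {"travel":[0,0,0],"dr":[0,0,0]},
  ],
)

```text
time: 17.05
tcp_pos: [0.5615, -0.0974, 0.111]
orientation: [1.982, 1.854, 0.497]
contact_force: [5.5, 2.3, 0.9]
grip_width: 0.0001
```

```bash
python3 go.py -17 -25 29
```

```text
t 17.05 loc mm [-17.56 -24.73  29.46] travel [-0.0003  0.0006  0.0005] dr [0.0012 0.0008 0.0005]
Fn -1.839987004414246 Fv 5.083187061440326 Fu 2.618623156652679 j [-0.22  0.27  2.23  0.59  0.14 -0.72]
```

servo_tool(
  rows=[
    {"travel":[0,-0.001,0],"dr":[0,0,0]},
    {"travel":[0,0,0],"dr":[0,0,0]},
    {"travel":[0,0,0],"dr":[0,0,0]},
  ],
)

```text
time: 17.35
tcp_pos: [0.5613, -0.0974, 0.111]
orientation: [1.982, 1.854, 0.498]
contact_force: [7.0, 1.6, 1.5]
grip_width: 0.0001
```

```bash
python3 go.py -17 -25 29; python3 snap.py w6;python3 - <<'E'
import cv2; p=cv2.imread('pics/w6.png'); cv2.imwrite('pics/w6z.png',cv2.resize(p[100:320,100:400],None,fx=2.6,fy=2.6))
E
```

```text
t 17.35 loc mm [-17.73 -24.79  29.5 ] travel [-0.0002  0.0007  0.0005] dr [0.0023 0.0011 0.0006]
Fn -2.1340172109764475 Fv 6.764481085547006 Fu 2.0292826233484877 j [-0.22  0.27  2.23  0.6   0.13 -0.73]
[ 0.5612988  -0.09742241  0.11098457] [-0.0177327  -0.02479382  0.02950367]
[[294.8, 0.0, 274.6], [0.0, 294.8, 207.4], [0.0, 0.0, 1.0]] [[0.863, -0.205, 0.461, 0.496], [-0.056, -0.947, -0.316, -0.02], [0.501, 0.247, -0.829, 0.233], [0.0, 0.0, 0.0, 1.0]]
(array([ 0.00459342, -0.00182151, -0.19050605]), array([0.00232549, 0.00105828, 0.00059161]))
```

View pics/w6z.png

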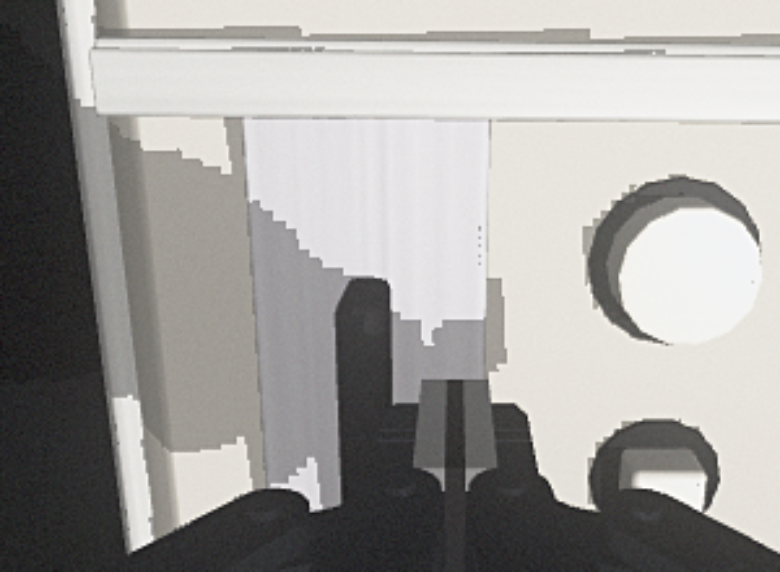

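```bash
python3 - <<'E'
from h import *
p,d,K,T,W=load('pics/w6.npz'); o,v,u,n=frame()
for c,r in [(287.9,155),(194.6,150)]:
    ray=T[:3,:3]@[(c-K[0,2])/K[0,0],(r-K[1,2])/K[1,1],1]; k=(.022-(T[:3,3]-o)@n)/(ray@n); print(loc(T[:3,3]+k*ray))
E
```

```text
[-0.01087635  0.03138309  0.022     ]
[-0.05711392  0.03376992  0.022     ]
```

servo_tool(
  rows=[
    {"travel":[0,-0.001,0],"dr":[0,0,0]},
    {"travel":[0,0,0],"dr":[0,0,0]},
  ],
)

```text
time: 17.6
tcp_pos: [0.5611, -0.0975, 0.111]
orientation: [1.981, 1.853, 0.498]
contact_force: [9.6, 3.7, 2.3]
grip_width: -0.0002
```

```bash
python3 go.py -17 -25 29
```

```text
t 17.6 loc mm [-17.88 -24.86  29.55] travel [-0.0001  0.0009  0.0006] dr [0.0036 0.0013 0.0007]
Fn -2.650230698280076 Fv 9.183517230233388 Fu 4.372213775341923 j [-0.22  0.27  2.24  0.61  0.13 -0.74]
```

servo_tool(
  rows=[
    {"travel":[0,0.006,0],"dr":[0.003,0.001,0]},
    {"travel":[0,0.008,-0.002],"dr":[0,0,0]},
    {"travel":[0.007,0.01,0],"dr":[0,0,0]},
    {"travel":[0.007,0.01,0],"dr":[0,0,0]},
    {"travel":[0.007,0.01,0],"dr":[0,0,0]},
    {"travel":[0.007,0.01,0],"dr":[0,0,0]},
    {"travel":[0,0,0],"dr":[0,0,0]},
  ],
)

```text
time: 18.3
tcp_pos: [0.6073, -0.0717, 0.1385]
orientation: [1.984, 1.859, 0.495]
contact_force: [-0.1, 0.8, 0.1]
grip_width: 0.0
```

```bash
python3 go.py 34 3 16;python3 avg.py 2; python3 go.py 34 3 16
```

```text
t 18.3 loc mm [34.24  3.91 31.25] travel [-0.0009 -0.0002  0.0153] dr [-0.0027 -0.0008  0.0016]
Fn 0.17712180483590706 Fv -0.025939920894954338 Fu 0.8061573291525104 j [-0.14  0.27  2.13  0.17  0.22 -0.24]
F vun mean [-0.36 -0.08  0.27] sd [0.45 0.33 0.52] loc [32.79  3.59 31.16] 18.4
t 18.4 loc mm [32.44  3.49 31.14] travel [-0.0005  0.0016  0.0151] dr [-0.0046 -0.0009  0.0011]
Fn -0.2425843821404911 Fv -0.8090646962531871 Fu 0.25029791534796625 j [-0.14  0.27  2.14  0.18  0.22 -0.24]
```

servo_tool(
  rows=[
    {"travel":[0,0.0015,0.008],"dr":[-0.003,0,0]},
    {"travel":[0,0,0.006],"dr":[0,0,0]},
    {"travel":[0,0,0.003],"dr":[0,0,0]},
    {"travel":[0,0,0.0015],"dr":[0,0,0]},
    {"travel":[0,0,0],"dr":[0,0,0]},
  ],
)

```text
time: 18.9
tcp_pos: [0.6166, -0.0731, 0.1222]
orientation: [1.985, 1.857, 0.496]
contact_force: [-3.1, -0.3, 2.3]
grip_width: -0.0003
```

```bash
python3 avg.py 6; python3 go.py 34 3 9
```

```text
F vun mean [-1.91 -0.33  2.87] sd [0.4  0.57 0.32] loc [34.7   3.39 12.81] 19.2
t 19.2 loc mm [34.96  3.47 12.9 ] travel [-0.0005 -0.001   0.0039] dr [-0.0002 -0.0006  0.0006]
Fn 2.2805972761144018 Fv -1.6398318500663909 Fu -0.006121410559724121 j [-0.14  0.31  2.12  0.2   0.19 -0.26]
```

servo_tool(
  rows=[
    {"travel":[0,0,0.0015],"dr":[0,0,0]},
    {"travel":[0,0,0.0015],"dr":[0,0,0]},
    {"travel":[0,0,0.0008],"dr":[0,0,0]},
    {"travel":[0,0,0],"dr":[0,0,0]},
  ],
)

```text
time: 19.6
tcp_pos: [0.6191, -0.073, 0.1195]
orientation: [1.983, 1.856, 0.497]
contact_force: [-3.9, -0.3, 2.9]
grip_width: -0.0001
```

```bash
python3 avg.py 6; python3 go.py 34 3 9
```

```text
F vun mean [-2.01  0.03  5.45] sd [0.52 0.36 0.27] loc [35.05  3.42  8.97] 19.9
t 19.9 loc mm [35.06  3.41  9.  ] travel [-0.0004 -0.0011 -0.    ] dr [-0.0001 -0.0005  0.0005]
Fn 4.910975649865638 Fv -1.457669069723219 Fu 0.3608228045591421 j [-0.14  0.32  2.12  0.21  0.18 -0.27]
```

Depth ≈ 5 mm, 5.45 N. Release and retreat.

servo_tool(
  rows=[
    {"travel":[0,0,-0.004],"dr":[0,0,0]},
    {"travel":[0,0,-0.006],"dr":[0,0,0]},
    {"travel":[0,0,-0.02],"dr":[0,0,0]},
    {"travel":[0,0,-0.04],"dr":[0,0,0]},
    {"travel":[0,0,-0.04],"dr":[0,0,0]},
    {"travel":[0,0,-0.04],"dr":[0,0,0]},
    {"travel":[0,0,0],"dr":[0,0,0]},
    {"travel":[0,0,0],"dr":[0,0,0]},
  ],
)

```text
time: 20.7
tcp_pos: [0.5448, -0.0683, 0.2511]
orientation: [1.981, 1.853, 0.5]
contact_force: [0.6, 0.4, -0.7]
grip_width: -0.0003
```

```bash
python3 snap.py w7; python3 avg.py 2; python3 - <<'E'
from plant import *
import cv2; p,d=read_camera('top'); cv2.imwrite('pics/top9.png',p[:,:,::-1])
E
```

```text
[ 0.54475676 -0.06833563  0.25113236] [0.03636104 0.00312021 0.16010135]
[[294.8, 0.0, 274.6], [0.0, 294.8, 207.4], [0.0, 0.0, 1.0]] [[0.863, -0.205, 0.462, 0.479], [-0.056, -0.947, -0.315, 0.009], [0.502, 0.246, -0.829, 0.373], [0.0, 0.0, 0.0, 1.0]]
(array([-0.02309808, -0.05616229, -0.06009356]), array([3.49500289e-03, 7.47819952e-05, 4.73099464e-04]))
F vun mean [ 0.03 -0.24  0.34] sd [0.1  0.38 0.29] loc [ 34.51   3.3  158.17] 20.85
```

View pics/w7.png

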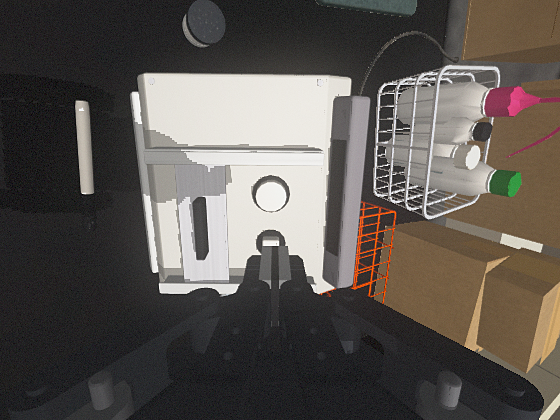

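View pics/top9.png

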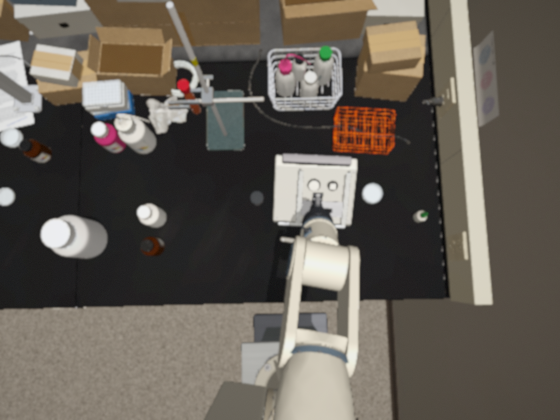

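```bash
python3 - <<'E'
from h import *
p,d,K,T,W=load('pics/w7.npz'); o,v,u,n=frame()
for c,r in [(228.5,210),(178.5,210),(201,228)]:
    N=.022 if r==210 else .041
    ray=T[:3,:3]@[(c-K[0,2])/K[0,0],(r-K[1,2])/K[1,1],1]; k=(N-(T[:3,3]-o)@n)/(ray@n); print(loc(T[:3,3]+k*ray))
from plant import finish_job; print(finish_job())
E
```

```text
[-0.00845309 -0.00917433  0.022     ]
[-0.05781307 -0.00920558  0.022     ]
[-0.0319326  -0.02103605  0.041     ]
the job is handed in; nothing more can be done
None
```

The job is done and handed in at about 21 s of the 53 s allowed. I pressed bar, square and round in that order, slid the shutter fully down, then pressed the start key it uncovered.

- **Box height:** a touch on the bare left margin put the underside at H ≈ 28.3 mm.
- **Key presses:** each key was released before the next, and the stop key was never touched. By the two measures, force and finger position, the presses were:

| Key | Spring force (N) | Depth from force (mm) | Depth from position (mm) |
|---|---|---|---|
| bar | 5.6 | 5.5 | 4.7 |
| square | 6.0 | 6 | 5.2 |
| round | 5.6 | 5.5 | 5.2 |
| start | 5.5 | 5 | 5.0 |

- **Depth disagreement:** the two measures differ by up to about 0.8 mm, but all readings are past the 4 mm register point and well short of the 9.2 mm limit.
- **Side force:** I saw an unexplained sideways force of about 4 N while pressing the three near-row keys. It was probably friction on the caps. It was gone once the finger lifted off.
- **Shutter:** I pushed it by its grip bar until it stopped moving and the force rose from about 2.6 N to 9 N along the slope. The close picture at the stop put its middle at v ≈ -34 mm, which is fully down. The coarser last picture gave about -33 mm, within how well I can read it.
- **Last checks:** the arm was clear of the box, with the finger about 160 mm off the panel and no contact force. In the last pictures the jar and the dishes stood where they began. The arm hid most of the marker from the top camera, but the wrist camera showed it still lying in front of the box. I did not measure the bystanders.

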